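# Lift a spent battery with spring tongs

## Task

The spent battery on the desk may be leaking, so it must never touch the gripper. Pick up the black spring tongs, close their jaws on the battery, lift it well clear of the desk (some 15 cm up) and finish while still holding it there in the tongs, steady; leave the other small things on the desk where they are.

Things in the scene. Friction and masses are not known exactly. Their poses are not given: they have to be found in the camera images.
- tongs: Black plastic spring tongs lying on the desk, 190 mm long, 22 mm tall, two strip arms 3 to 4 mm thick, 80 g. Origin: on the underside, midway between the finger pads when open, near the centre of mass. x points along the tongs to the jaws, z up. The frame belongs to the right arm (-y side); the left arm turns about an upright pin at x = -85 mm. Grip from above, closing along y.
- right_pad (a point): Outer face of the right arm's ribbed finger pad, centre, 11 mm above the underside; the pad is 32 mm long and 22 mm tall. This and left_pad are where the gripper squeezes: 58 mm apart open, 42 mm when closed on the battery. About 2 N of squeeze starts them closing, 3.2 N closes them, so they can be carried half squeezed, e.g. at 51 mm. 15 to 25 N holds the battery firmly.
- left_pad (a point): The same point on the left arm (+y side).
- tongs_jaw (a joint): Closing angle of the left arm against the right (rad): 0 open, about 0.2 with the battery between the jaws, 0.26 fully shut. Sprung towards 0.
- right_tip (a point): Middle of the inner face of the right arm's flat jaw pad (27 mm long, 22 mm tall, x 68 to 95 mm), 81 mm ahead of the finger pads and 11 mm above the underside. Gap between the jaw pads: 50 mm open, about 34 mm with the finger pads squeezed to 51 mm, about 16 mm on the battery, about 5 mm fully shut.
- left_tip (a point): The same point on the left arm (+y side). The midpoint of the two tips is the centre of the jaws.
- battery: Spent cylindrical battery lying on the desk, about 16 mm in diameter, 50 mm long, about 23 g, can roll. Origin at the middle of its length, on its underside as laid (so 7 mm off its axis once rolled); its long axis is its own y.
- eraser: Bystander: eraser in a card sleeve, 20 x 43 x 12 mm.
- usb_stick: Bystander: dark memory stick, 18 x 53 x 8 mm.
- sticky_notes: Bystander: pad of sticky notes, 75 x 75 x 21 mm.

How it is judged:
By the outcome, as a careful person would: the job done as asked, in the order asked, and still so for the second after the job is handed in, while the arm keeps its last pose, push and grip.
It also fails if it takes over 38 s, if anything falls off the work surface, if the arm or the gripper's body presses on something with over 40 N, if the wrist force passes 120 N, or if a joint passes its speed limit or range.

## Robot

A 6-joint arm with a two-finger parallel gripper is mounted at the origin on the work surface; the furniture and walls round the work are solid. World frame = base frame: x ahead of the robot, y to its left, z up, the work surface at z = 0. Lengths are in mm, angles in degrees, forces in N, time in s.
With the tool pointing down it reaches from about 350 to 850 mm from the base axis. Payload 8.1 kg.
Tool frame: the origin (TCP) lies midway between the tips of the shut fingers; the grasp point (between the pads) lies 19 mm behind it; z points along the fingers, y is the line along which they close (so a half turn about z gives the same grasp; the last joint's range is limited). The gripper opens to 85 mm and grips with 20 to 120 N. Pads are 22 mm wide; open, the fingers measure 114 mm over their backs; the gripper's body (76 mm by 85 mm) begins 54 mm behind the grasp point. The pads swing forward as they close: fully open they stand 13 mm farther back than shut.
Start: joints at [65.81, 7.471, 85.268, -0, 87.261, -4.893], TCP at [198.26, 566.302, 231.292] pointing down, gripper open.
Joint ranges: [-169.43, 169.43], [-51.17, 129.36], [1.28, 143.12], [-76.62, 256.62], [0, 156.53], [-152.29, 152.29]. Speed limits (degrees/s): [136.94, 136.94, 159.86, 180, 180, 180].

## Interface

Orientations are given as [roll, pitch, yaw] about the fixed x, y, z axes, in that order (R = Rz(yaw) Ry(pitch) Rx(roll)).
In Python, from bench import r gives the robot as it stands. The module is installed in compiled form; this text tells all that it offers.
- The arm moves only by the tool jog_arm, never from a script. Its argument "rows" is a list of rows, each a list of 2 entries, a list of its own where there are three numbers: the shift along the tool's x, y, z in mm, then the turn, a rotation vector about the tool's x, y, z in rad. A call has 1 to 10 rows; each row is the pose to reach, as a shift and turn from the pose commanded when the call began, along the tool's axes at that moment; what a row does not reach only later rows make up. A row lasts 1/10 s, in which the tool goes at most 50 mm and 8.59 degrees, less where a joint would pass 70% of its speed; a pose out of reach is approached as far as the arm can. A call with a gripper value outside its range is refused whole. "grip" is the finger opening in mm, from 0 to 85.4, set as the call begins (left out, the last holds). The fingers move at their own pace and stop on an object; "force" is the grip in N (left out, the last holds). Time passes only in rows, so rows that repeat a pose let the fingers close. It gives the time, the measured TCP pose, the force, the opening and the grip force at its end, in the units of the state.
- r.sense(): the state, without advancing time (a new reading comes with each control period).
- r.snapshot(name): name is "scene" or "top"; returns (picture, depth): 384x512x3 uint8, blue, green, red; 384x512 float32, mm along the optical axis (not along the pixel's ray), 0 where there is no reading.
- r.camera_params(name): a dict with "fx", "fy", "cx", "cy" (pixels), "pose" (4x4, takes a point from camera to world coordinates). Camera axes: x right, y down, z forward; pixel columns grow to the right and rows downward; lengths in mm; the calibration is good to about 2 mm. A picture is of the moment at which its call begins. camera_params takes no time and is no camera call.
- r.hand_in(): hands the job in; it is judged then, once.
The state is a dict: "time": time; "joint_pos": joint angles; "qd": joint speeds; "joint_efforts": joint torques, N m; "tool_pos": TCP position; "tcp_rot": TCP orientation; "ft_force": force on the tool from outside, world axes, zero at the start; "wrist_torque": the same for the moment, N m; "finger_gap": finger opening in mm; "grip_force": force on a finger pad.
Only numpy, scipy, OpenCV 4.12 (cv2) and the standard library are available. Lean on these libraries where they do the work, as an engineer would, in place of code of your own. Each camera call takes 0.05 s, during which the arm holds its last target. There are 200 camera calls.

## Working session

There is one attempt and no reset: what is moved stays moved. The work goes in short steps, Python scripts to look and compute and a tool call to move; the robot and the scene stay as the last step left them, time stands still between calls to the robot, and variables do not carry over. Pictures are saved under pics/ and viewed, at most 10 in all, crops included, and the job is handed in when it is done.

Besides the shell and the picture viewer there is one more tool, called after ">>>" by a JSON object that holds its "api" and its "payload". jog_arm: Moves the arm, as the interface text tells. Its arguments: {"type":"object","properties":{"rows":{"type":"array"},"grip":{"type":"number"},"force":{"type":"number"}},"required":["rows"]}

```bash
mkdir -p pics; python3 - <<'E'
from bench import r
import cv2,numpy as np
s=r.sense();print({k:np.round(v,2).tolist() for k,v in s.items()})
for n in("top","scene"):
    p,d=r.snapshot(n);cv2.imwrite(f"pics/{n}0.png",p);np.save(f"{n}0.npy",d)
    c=r.camera_params(n);print(n,c["fx"],c["cx"],c["cy"],np.round(c["pose"],3).tolist())
E
```

```text
{'time': 0.0, 'joint_pos': [65.81, 7.52, 85.33, -0.0, 87.26, -4.89], 'qd': [0.04, -0.11, 0.09, 0.04, -0.0, -0.08], 'joint_efforts': [-0.0, -56.94, -50.05, -0.0, 0.02, 0.0], 'tool_pos': [198.05, 565.78, 230.21], 'tcp_rot': [-179.89, -0.01, 160.7], 'ft_force': [0.66, 0.44, -0.04], 'wrist_torque': [-0.0, -0.04, -0.09], 'grip_force': 0.0, 'finger_gap': 85.43}
top 496.72374469358755 259.0883084410033 190.75053488183613 [[0.009, -0.987, 0.158, 415.312], [-1.0, -0.01, -0.003, 260.462], [0.005, -0.157, -0.988, 1057.436], [0.0, 0.0, 0.0, 1.0]]
scene 357.36753178334266 247.25425483107188 195.47884006218854 [[0.885, -0.375, 0.276, 362.628], [-0.465, -0.69, 0.554, -213.219], [-0.017, -0.619, -0.785, 696.864], [0.0, 0.0, 0.0, 1.0]]
```

View pics/top0.png

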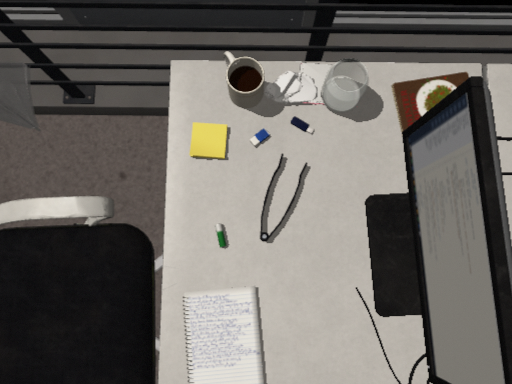

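The top view shows the tongs with their pivot at (264,237) and jaws at (282,156) and (305,166). The green battery is at (221,236), the notes at (209,141), the eraser at (260,138) and the stick at (302,125). The mug and glass are beyond the tongs, and the monitor is on the right.

```bash
cat > h.py <<'E'
from bench import r
import cv2,numpy as np
def cloud(n,d):
    c=r.camera_params(n);v,u=np.mgrid[:384,:512]
    P=np.stack([(u-c["cx"])/c["fx"]*d,(v-c["cy"])/c["fy"]*d,d],-1)
    T=np.array(c["pose"]);return P@T[:3,:3].T+T[:3,3]
def onplane(n,u,v,z):
    c=r.camera_params(n);T=np.array(c["pose"])
    w=T[:3,:3]@np.array([(u-c["cx"])/c["fx"],(v-c["cy"])/c["fy"],1]);o=T[:3,3]
    return o+w*(z-o[2])/w[2]
E
python3 - <<'E'
from h import *
p=cv2.imread("pics/top0.png");d=np.load("top0.npy");P=cloud("top",d)
# desk height
print("desk z",[np.round(P[v,u],1).tolist() for u,v in((240,200),(330,250),(200,190),(300,330))])
def blob(name,u0,u1,v0,v1,m):
    M=np.zeros(m.shape,np.uint8);M[v0:v1,u0:u1]=m[v0:v1,u0:u1]
    n,l,st,ce=cv2.connectedComponentsWithStats(M);i=1+np.argmax(st[1:,4]);q=np.argwhere(l==i)
    print(name,st[i].tolist(),ce[i].round(1),"z pct",np.percentile(P[l==i][:,2],[5,50,95]).round(1), "xyz med",np.median(P[l==i],0).round(1))
    return l==i
g=p.max(-1)
T=blob("tongs",255,315,148,245,g<90)
hsv=cv2.cvtColor(p,cv2.COLOR_BGR2HSV)
B=blob("batt",210,232,218,252,(hsv[...,1]>90)|(g<90))
# battery incl. pale end: by height
B2=blob("batt z",205,235,215,255,P[...,2]>5)
q=P[B2];xy=q[:,:2];m=xy.mean(0);u,s,vt=np.linalg.svd(xy-m);print("batt c",m,vt[0],np.ptp((xy-m)@vt.T,axis=0))
T2=blob("tongs z",255,315,148,245,P[...,2]>10)
q=P[T2]
for lo in range(0,999):
    break
for name,(a,b,c,dd) in dict(notes=(185,232,118,162),eraser=(248,272,127,150),stick=(288,318,114,136),mug=(220,268,45,110),glass=(320,372,55,115)).items():
    q=P[b*0+c:dd,a:b].reshape(-1,3);q=q[q[:,2]>4];print(name,q.min(0).round(),q.max(0).round())
for n,bx in(("top",(195,325,110,260)),):
    a,b,c,e=bx;cv2.imwrite("pics/crop.png",cv2.resize(p[c:e,a:b],None,fx=4,fy=4,interpolation=cv2.INTER_CUBIC))
q=P.reshape(-1,3)
mon=q[(q[:,2]>100)];print("tall: y range at x bins")
for x in range(200,900,100):
    k=mon[(mon[:,0]>x)&(mon[:,0]<x+100)]
    if len(k):print(x,k[:,1].min().round(),k[:,1].max().round(),k[:,2].max().round())
E
```

```text
desk z [[563.6, 297.9, -1.0], [458.4, 105.9, 0.8], [584.4, 384.3, 0.2], [293.9, 170.1, 1.5]]
tongs [260, 154, 47, 88, 437] [277.7 202. ] z pct [-1.2 20.5 24.7] xyz med [556.9 223.1  20.5]
batt [217, 225, 10, 23, 118] [221.9 238.5] z pct [ 1.  14.  17.2] xyz med [478.8 333.9  14. ]
batt z [216, 223, 11, 24, 161] [220.7 234.8] z pct [ 9.1 14.2 17.8] xyz med [487.1 336.5  14.2]
batt c [487.45376351 336.81804526] [-0.97410974 -0.22607569] [48.62903133 14.44026812]
tongs z [260, 152, 48, 89, 350] [277.1 202.3] z pct [17.2 21.4 25.2] xyz med [554.6 227.5  21.4]
notes [415. 260.   4.] [ 744.  415. 1057.]
eraser [415. 232.   4.] [ 721.  280. 1057.]
stick [415. 131.   4.] [ 753.  260. 1057.]
mug [415. 242.   4.] [ 874.  343. 1057.]
glass [415.  10.   4.] [ 872.  260. 1057.]
tall: y range at x bins
200 -87.0 -71.0 361.0
300 -96.0 -64.0 362.0
400 -105.0 260.0 1057.0
500 -102.0 -50.0 361.0
600 -95.0 -39.0 362.0
700 -77.0 324.0 359.0
800 43.0 326.0 122.0
```

View pics/crop.png

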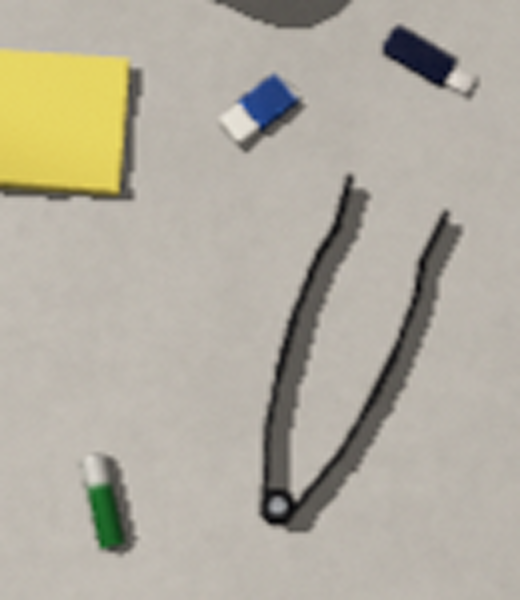

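View pics/scene0.png

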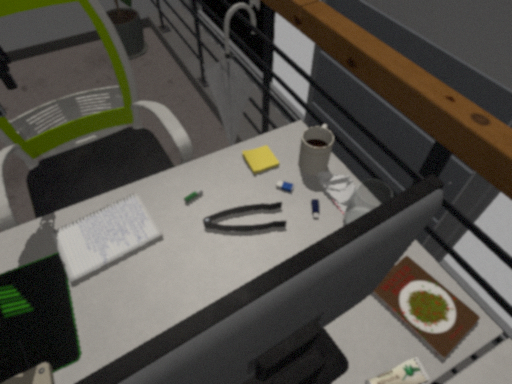

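The crop puts the pivot at (264.3,236.5) and the jaw ends at (282.3,154.3) and (306.5,163.3). The scene view confirms the layout, and shows the notebook lying behind the battery. Next I'll get the tongs pose and the notebook height.

```bash
python3 - <<'E'
from h import *
d=np.load("top0.npy");P=cloud("top",d)
pv=onplane("top",264.25,236.5,22)[:2];a=onplane("top",282.25,154.25,22)[:2];b=onplane("top",306.5,163.25,22)[:2]
m=(a+b)/2;ax=m-pv;L=np.hypot(*ax);ax/=L
print("pivot",pv,"ends",a,b,"len",L,"(180) gap",np.hypot(*(a-b)),"yaw",np.degrees(np.arctan2(ax[1],ax[0])),"origin",pv+85*ax)
k=P[292:380,188:255];print("notebook z",np.percentile(k[...,2],[5,50,95]),"edge x",[P[v,225].round(1).tolist() for v in (284,287,290,293,300)],[P[288,u].round(1).tolist() for u in(184,190,245,260)])
e=np.array([.974,.226]);c=np.array([487.5,336.8]);print("target origin",c-81*e)
# battery ends via picture: pale top, dark bottom
for u,v in((95,455),(112,548)):print(onplane("top",195+u/4,110+v/4,8).round(1))
s=r.sense();y=np.radians(s["tcp_rot"][2]);tx=np.array([np.cos(y),np.sin(y)]);ty=np.array([np.sin(y),-np.cos(y)])
D=pv+85*ax-s["tool_pos"][:2];print("shift tool x,y",D@tx,D@ty)
E
```

```text
pivot [484.20057129 245.49143907] ends [659.91369014 208.3065988 ] [640.78057228 156.59801999] len 177.70371758567111 (180) gap 55.13486484272034 yaw -20.777687300710788 origin [563.67250235 215.33829374]
notebook z [ 7.97237348 11.13514779 14.36380607] edge x [[385.8, 326.5, 1.2], [379.6, 326.3, 2.5], [373.9, 325.6, 11.7], [367.8, 325.5, 11.6], [353.6, 325.3, 10.8]] [[376.7, 412.4, -2.7], [376.8, 399.6, -0.7], [378.2, 284.4, 9.4], [378.1, 253.3, -1.0]]
target origin [408.606 318.494]
[511.2 341.8   8. ]
[462.3 331.8   8. ]
shift tool x,y -460.9081269143032 -209.9777134043785
```

>>> {"api": "jog_arm", "payload": {"rows": [[[-30, -14, 0], [0, 0, 0]], [[-75, -34, 0], [0, 0, 0]], [[-120, -55, 0], [0, 0, 0]], [[-165, -75, 0], [0, 0, 0]], [[-210, -96, 0], [0, 0, 0]], [[-255, -116, 0], [0, 0, 0]], [[-300, -137, 0], [0, 0, 0.01]], [[-345, -157, 0], [0, 0, 0.02]], [[-390, -178, 20], [0, 0, 0.026]], [[-430, -196, 40], [0, 0, 0.026]]], "grip": 85, "force": 20}}

```text
time: 1.1
tool_pos: [539.9, 238.8, 192.3]
tcp_rot: [179.9, 0.1, 159.2]
ft_force: [0.5, 0.1, -0.1]
finger_gap: 84.9
grip_force: 0.0
```

>>> {"api": "jog_arm", "payload": {"rows": [[[-20, -9, 20], [0, 0, 0]], [[-31, -14, 50], [0, 0, 0]], [[-31, -14, 80], [0, 0, 0]], [[-31, -14, 100], [0, 0, 0]], [[-31, -14, 100], [0, 0, 0]], [[-31, -14, 100], [0, 0, 0]]]}}

```text
time: 1.7
tool_pos: [561.8, 216.2, 91.9]
tcp_rot: [-180.0, -0.1, 159.2]
ft_force: [-0.8, -0.3, -0.2]
finger_gap: 85.1
grip_force: 0.0
```

```bash
python3 - <<'E'
from h import *
s=r.sense();print(s["time"],s["tool_pos"],s["tcp_rot"],s["ft_force"])
p,d=r.snapshot("scene");p2,d2=r.snapshot("top")
a=cv2.resize(p[150:260,160:330],None,fx=3,fy=3);b=cv2.resize(p2[120:260,195:325],None,fx=2.2,fy=2.2)
h=max(a.shape[0],b.shape[0]);f=lambda x:cv2.copyMakeBorder(x,0,h-x.shape[0],0,0,0)
o=np.hstack([f(a),f(b)]);print(o.shape);cv2.imwrite("pics/a1.png",o)
E
```

```text
1.7 [561.82227386 216.16366743  91.89060216] [-1.79959054e+02 -5.56625512e-02  1.59215402e+02] [-0.75241456 -0.25321969 -0.22968967]
(330, 796, 3)
```

View pics/a1.png

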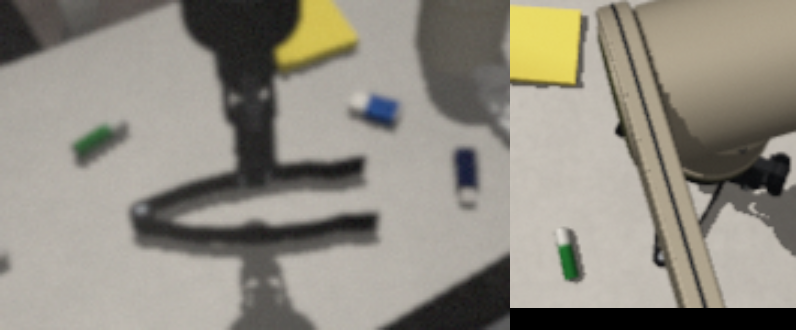

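The tongs lie symmetrically under the gripper in the left half (fingers at about (255,130), between the arms in the picture). I'll descend and half-squeeze.

>>> {"api": "jog_arm", "payload": {"rows": [[[-2, 0, 25], [0, 0, 0]], [[-2, 0, 45], [0, 0, 0]], [[-2, 0, 60], [0, 0, 0]], [[-2, 0, 72], [0, 0, 0]], [[-2, 0, 82], [0, 0, 0]], [[-2, 0, 88], [0, 0, 0]], [[-2, 0, 91], [0, 0, 0]], [[-2, 0, 91], [0, 0, 0]], [[-2, 0, 91], [0, 0, 0]]]}}

```text
time: 2.7
tool_pos: [564.5, 215.6, 1.6]
tcp_rot: [180.0, 0.0, 159.2]
ft_force: [0.2, -0.2, 0.8]
finger_gap: 84.7
grip_force: 0.0
```

>>> {"api": "jog_arm", "payload": {"rows": [[[0, 0, 0], [0, 0, 0]], [[0, 0, 0], [0, 0, 0]], [[0, 0, 0], [0, 0, 0]], [[0, 0, 0], [0, 0, 0]], [[0, 0, 0], [0, 0, 0]], [[0, 0, 0], [0, 0, 0]], [[0, 0, 0], [0, 0, 0]], [[0, 0, 0], [0, 0, 0]], [[0, 0, 0], [0, 0, 0]], [[0, 0, 0], [0, 0, 0]]], "grip": 51, "force": 20}}

```text
time: 3.7
tool_pos: [564.9, 215.7, 2.0]
tcp_rot: [179.9, 0.1, 159.2]
ft_force: [-0.4, 0.1, 6.5]
finger_gap: 51.2
grip_force: 3.8
```

>>> {"api": "jog_arm", "payload": {"rows": [[[0, 0, -2], [0, 0, 0]], [[0, 0, -5], [0, 0, 0]], [[0, 0, -9], [0, 0, 0]], [[0, 0, -14], [0, 0, 0]], [[0, 0, -20], [0, 0, 0]], [[0, 0, -27], [0, 0, 0]], [[0, 0, -34], [0, 0, 0]], [[0, 0, -40], [0, 0, 0]], [[0, 0, -40], [0, 0, 0]], [[0, 0, -40], [0, 0, 0]]]}}

```text
time: 4.7
tool_pos: [564.2, 215.6, 41.3]
tcp_rot: [180.0, 0.0, 159.2]
ft_force: [0.8, -0.0, -1.3]
finger_gap: 50.8
grip_force: 2.1
```

```bash
python3 - <<'E'
from h import *
p,d=r.snapshot("scene");np.save("s2.npy",d);cv2.imwrite("pics/s2.png",p)
cv2.imwrite("pics/a2.png",cv2.resize(p[140:260,160:330],None,fx=4,fy=4,interpolation=cv2.INTER_CUBIC))
P=cloud("scene",d);s=r.sense();print(s["tool_pos"],s["ft_force"],s["finger_gap"],s["grip_force"])
E
```

```text
[563.91329184 215.46399574  40.83909904] [ 0.21561262 -0.20795365 -1.62371576] 51.22762077085527 2.11963716072205
```

View pics/a2.png

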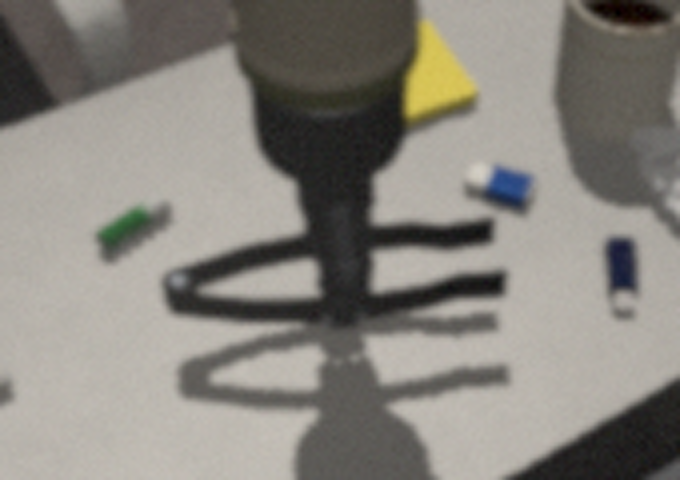

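Tongs are lifted and about level: pivot at (178,282), jaw ends at (492,222) and (505,274), with their shadow clear below. I'll measure the jaw position relative to the tool and compute the move.

```bash
python3 - <<'E'
from h import *
p=cv2.imread("pics/s2.png");P=cloud("scene",np.load("s2.npy"))
s=r.sense();y=np.radians(159.2);tx=np.array([np.cos(y),np.sin(y)]);ty=np.array([np.sin(y),-np.cos(y)])
g=p.max(-1);X=(P[...,:2]-s["tool_pos"][:2])@np.stack([-tx,-ty],1) # tongs frame: fwd, left(?)
m=(P[...,2]>32)&(P[...,2]<75)&(g<80)&(abs(X[...,1])<45)&(X[...,0]>-100)&(X[...,0]<110)
for lo in list(range(-95,-30,12))+list(range(35,105,10)):
    k=m&(X[...,0]>=lo)&(X[...,0]<lo+10)
    for sg,nm in((1,"L"),(-1,"R")):
        q=k&(sg*X[...,1]>0)
        if q.sum()>3:print(lo,nm,q.sum(),"y",np.percentile(X[q][:,1],[10,50,90]).round(1),"z",np.percentile(P[q][:,2],[5,50,95]).round(1))
for u,v in((204.5,210.5),(283,195.5),(286.25,208.5)):
    w=onplane("scene",u,v,61)[:2]-s["tool_pos"][:2];print("fwd,left",-w@tx,-w@ty)
E
```

```text
-95 L 15 y [6.6 8.7 9.2] z [46.8 57.1 62.1]
-83 L 30 y [ 4.3 10.3 12.5] z [47.2 57.2 61.9]
-83 R 12 y [-10.   -8.6  -2.2] z [44.5 56.1 62.3]
-71 L 17 y [13.4 14.5 15.5] z [45.2 51.  58.1]
-71 R 20 y [-12.6 -11.3  -9.7] z [45.2 51.9 59.5]
-59 L 20 y [16.9 18.  19.4] z [45.4 52.7 59.4]
-59 R 21 y [-15.5 -14.4 -13.2] z [45.4 54.1 61. ]
-47 L 18 y [19.4 20.7 21.9] z [45.1 52.2 58.3]
-47 R 21 y [-18.7 -17.4 -16. ] z [45.7 53.2 60. ]
-35 L 19 y [21.3 22.3 23.1] z [46.6 53.2 59.1]
-35 R 19 y [-19.5 -18.6 -17.4] z [44.1 53.  60.8]
35 L 24 y [23.7 24.4 25.7] z [45.8 53.7 61.2]
35 R 22 y [-22.  -20.9 -19.3] z [46.3 54.1 60.2]
45 L 18 y [22.1 22.8 24.9] z [46.4 53.8 61. ]
45 R 19 y [-20.9 -19.4 -18.3] z [46.9 54.3 62.6]
55 L 19 y [20.2 21.7 22.7] z [45.7 55.5 61. ]
55 R 22 y [-18.3 -17.3 -16. ] z [46.6 53.3 60.8]
65 L 23 y [19.  19.8 21. ] z [46.2 53.8 62.2]
65 R 21 y [-16.2 -14.9 -14.1] z [45.8 53.8 61.3]
75 L 22 y [19.9 20.6 21.8] z [45.2 54.7 62.9]
75 R 20 y [-16.7 -15.6 -14.9] z [45.6 55.5 61.3]
85 L 17 y [20.3 21.  22. ] z [45.4 55.2 62.5]
85 R 17 y [-17.  -16.1 -15.2] z [46.1 53.2 61.3]
fwd,left -84.51213831730881 2.2209181680425436
fwd,left 93.87359406450712 -16.02648001883038
fwd,left 94.31810380775961 20.74837265840904
```

```bash
python3 - <<'E'
from h import *
P=cloud("scene",np.load("s2.npy"))
m=(P[...,2]>4)&(P[...,2]<25)&(np.hypot(P[...,0]-487,P[...,1]-337)<40)
q=P[m];xy=q[:,:2];c=xy.mean(0);u,s_,vt=np.linalg.svd(xy-c);t=(xy-c)@vt.T
print(m.sum(),"c",c,"mid",c+vt.T@((t.max(0)+t.min(0))/2),"axis",vt[0],np.ptp(t,axis=0),"zmax",q[:,2].max())
E
```

```text
121 c [486.96818815 333.73546501] mid [485.81989082 337.01273739] axis [-0.97325179 -0.22974104] [50.65907551 24.54414587] zmax 18.535522938754752
```

>>> {"api": "jog_arm", "payload": {"rows": [[[8, 2, -4], [0, 0, -0.02]], [[25, 6, -9], [0, 0, -0.08]], [[48, 11, -9], [0, 0, -0.15]], [[72, 16, -9], [0, 0, -0.23]], [[96, 21, -9], [0, 0, -0.31]], [[120, 27, -9], [0, 0, -0.39]], [[143, 32, -9], [0, 0, -0.47]], [[163, 36, -9], [0, 0, -0.54]], [[177, 39, -9], [0, 0, -0.58]], [[183, 40.5, -9], [0, 0, -0.593]]]}}

```text
time: 5.75
tool_pos: [405.9, 318.9, 49.9]
tcp_rot: [-180.0, -0.0, -166.7]
ft_force: [-0.2, -0.0, -0.8]
finger_gap: 51.1
grip_force: 2.1
```

>>> {"api": "jog_arm", "payload": {"rows": [[[0, 0, 0], [0, 0.03, 0]], [[0, 0, 0], [0, 0.07, 0]], [[0, 0, 0], [0, 0.11, 0]], [[0, 0, 0], [0, 0.14, 0]], [[0, 0, 0], [0, 0.14, 0]], [[0, 0, 0], [0, 0.14, 0]], [[0, 0, 0], [0, 0.14, 0]]]}}

```text
time: 6.45
tool_pos: [407.3, 318.1, 49.8]
tcp_rot: [-180.0, -8.0, -166.8]
ft_force: [0.4, 0.6, 0.6]
finger_gap: 50.9
grip_force: 2.1
```

```bash
cat > look.py <<'E'
from h import *
import sys
n=sys.argv[1]
s=r.sense();R=cv2.Rodrigues(np.zeros(3))[0]
from scipy.spatial.transform import Rotation as Ro
R=Ro.from_euler("xyz",s["tcp_rot"],degrees=True).as_matrix();o=s["tool_pos"]
print(s["time"],o.round(1),s["tcp_rot"].round(1),s["ft_force"].round(1),s["finger_gap"],s["grip_force"])
p,d=r.snapshot("scene");p2,d2=r.snapshot("top")
for nm,pp,dd in(("scene",p,d),("top",p2,d2)):
    P=cloud(nm,dd);X=(P-o)@R;X[...,0]*=-1;X[...,2]*=-1  # fwd, left, up
    g=pp.max(-1)
    m=(g<80)&(abs(X[...,1])<32)&(X[...,0]>66)&(X[...,0]<100)&(X[...,2]>-10)&(X[...,2]<35)&(P[...,2]>17)
    for sg,l in((1,"left"),(-1,"right")):
        q=X[m&(sg*X[...,1]>0)]
        if len(q)>3:print(nm,"jaw",l,len(q),"fwd",q[:,0].max().round(1),"y",np.median(q[:,1]).round(1),"up",np.percentile(q[:,2],[5,95]).round(1))
    h=cv2.cvtColor(pp,cv2.COLOR_BGR2HSV);G=(h[...,0]>45)&(h[...,0]<80)&(h[...,1]>100)&(np.hypot(P[...,0]-487,P[...,1]-337)<60)
    if G.sum()>3:print(nm,"green",G.sum(),"tool",np.median(X[G],0).round(1),"world",np.median(P[G],0).round(1))
a=cv2.resize(p[130:280,120:300],None,fx=2.5,fy=2.5);b=cv2.resize(p2[170:300,170:310],None,fx=2.5,fy=2.5)
h=max(a.shape[0],b.shape[0]);f=lambda x:cv2.copyMakeBorder(x,0,h-x.shape[0],0,0,0)
cv2.imwrite(f"pics/{n}.png",np.hstack([f(a),f(b)]))
E
python3 look.py a3
```

```text
6.45 [407.3 318.1  49.8] [-180.    -8.  -166.8] [0.4 0.6 0.6] 50.85335264250098 2.1211651574412826
scene jaw left 47 fwd 90.9 y 14.4 up [ 4.8 21. ]
scene jaw right 59 fwd 89.8 y -22.0 up [ 1.9 20.9]
```

View pics/a3.png

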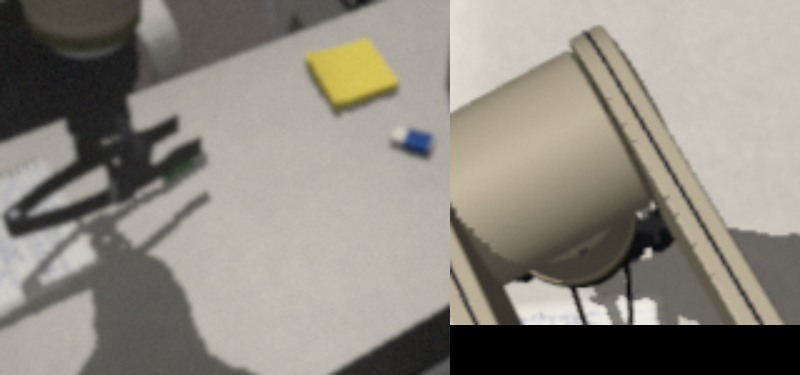

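The left half shows the jaws, at (178,125) and (200,150), straddling the green battery at (185,165), with the tail clear above the notebook. I'll descend vertically.

>>> {"api": "jog_arm", "payload": {"rows": [[[-0.6, 1, 4], [0, 0, 0]], [[-1.4, 1.5, 10], [0, 0, 0]], [[-2.2, 1.5, 16], [0, 0, 0]], [[-3, 1.5, 21], [0, 0, 0]], [[-3.6, 1.5, 26], [0, 0, 0]], [[-4.2, 1.5, 30], [0, 0, 0]], [[-4.6, 1.5, 33], [0, 0, 0]], [[-4.7, 1.5, 34], [0, 0, 0]], [[-4.7, 1.5, 34], [0, 0, 0]], [[-4.7, 1.5, 34], [0, 0, 0]]]}}

```text
time: 7.55
tool_pos: [407.1, 319.8, 15.9]
tcp_rot: [180.0, -8.0, -166.8]
ft_force: [0.7, 0.5, 0.7]
finger_gap: 51.2
grip_force: 2.1
```

```bash
python3 look.py a4
```

```text
7.55 [407.1 319.8  15.9] [ 180.    -8.  -166.8] [0.7 0.5 0.7] 51.203411359587214 2.120897623244673
scene jaw left 25 fwd 88.9 y 14.0 up [14.  21.3]
scene jaw right 33 fwd 89.0 y -21.7 up [13.1 22.4]
scene green 27 tool [71.2 -4.1 10. ] world [478.6 332.   15.6]
```

View pics/a4.png

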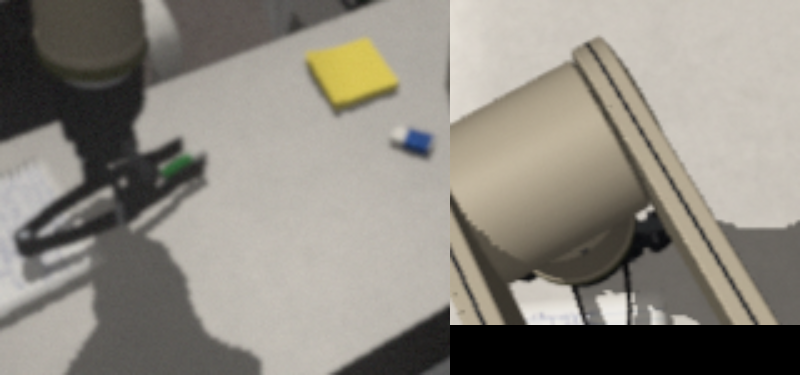

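The battery lies between the jaws, at (178,165). Closing now.

>>> {"api": "jog_arm", "payload": {"rows": [[[0, 0, 0], [0, 0, 0]], [[0, 0, 0], [0, 0, 0]], [[0, 0, 0], [0, 0, 0]], [[0, 0, 0], [0, 0, 0]], [[0, 0, 0], [0, 0, 0]], [[0, 0, 0], [0, 0, 0]], [[0, 0, 0], [0, 0, 0]], [[0, 0, 0], [0, 0, 0]], [[0, 0, 0], [0, 0, 0]], [[0, 0, 0], [0, 0, 0]]], "grip": 30, "force": 22}}

```text
time: 8.65
tool_pos: [407.1, 319.8, 15.8]
tcp_rot: [180.0, -8.0, -166.8]
ft_force: [0.0, 0.2, 1.7]
finger_gap: 41.3
grip_force: 26.3
```

>>> {"api": "jog_arm", "payload": {"rows": [[[0.3, 0, -2], [0, 0, 0]], [[0.8, 0, -6], [0, 0, 0]], [[1.7, 0, -12], [0, 0, 0]], [[2.8, 0, -20], [0, 0, 0]], [[4.1, 0, -29], [0, 0, 0]], [[5.5, 0, -39], [0, 0, 0]], [[7, 0, -50], [0, 0, 0]], [[8.6, 0, -61], [0, 0, 0]], [[10, 0, -71], [0, 0, 0]], [[11.2, 0, -80], [0, 0, 0]]]}}

```text
time: 9.65
tool_pos: [407.2, 319.9, 97.7]
tcp_rot: [180.0, -8.0, -166.8]
ft_force: [0.1, 0.5, -0.9]
finger_gap: 41.3
grip_force: 26.0
```

>>> {"api": "jog_arm", "payload": {"rows": [[[1.1, 0, -8], [0, 0, 0]], [[2.5, 0, -18], [0, 0, 0]], [[4.1, 0, -29], [0, 0, 0]], [[5.6, 0, -40], [0, 0, 0]], [[7, 0, -50], [0, 0, 0]], [[8.4, 0, -60], [0, 0, 0]], [[9.7, 0, -69], [0, 0, 0]], [[10.7, 0, -76], [0, 0, 0]], [[11.4, 0, -81], [0, 0, 0]], [[11.7, 0, -83], [0, 0, 0]]]}}

```text
time: 10.65
tool_pos: [407.2, 319.9, 180.9]
tcp_rot: [180.0, -8.0, -166.8]
ft_force: [-0.3, 0.1, -2.5]
finger_gap: 41.3
grip_force: 26.0
```

>>> {"api": "jog_arm", "payload": {"rows": [[[0, 0, 0], [0, 0, 0]], [[0, 0, 0], [0, 0, 0]], [[0, 0, 0], [0, 0, 0]], [[0, 0, 0], [0, 0, 0]], [[0, 0, 0], [0, 0, 0]], [[0, 0, 0], [0, 0, 0]], [[0, 0, 0], [0, 0, 0]], [[0, 0, 0], [0, 0, 0]]]}}

```text
time: 11.45
tool_pos: [407.0, 319.8, 180.3]
tcp_rot: [180.0, -8.0, -166.8]
ft_force: [0.5, 0.7, -0.2]
finger_gap: 41.1
grip_force: 26.0
```

```bash
sed -i 's/p\[130:280,120:300\]/p[40:200,100:280]/' look.py; python3 look.py a5
```

```text
11.45 [407.  319.8 180.3] [ 180.    -8.  -166.8] [ 0.5  0.7 -0.2] 41.0967122854217 26.030061542987823
scene jaw left 63 fwd 90.6 y 6.1 up [ 6.6 19.4]
scene jaw right 112 fwd 99.4 y -13.9 up [-0.2 19.5]
scene green 20 tool [70.1 -0.3  9.7] world [476.3 336.8 180.6]
```

View pics/a5.png

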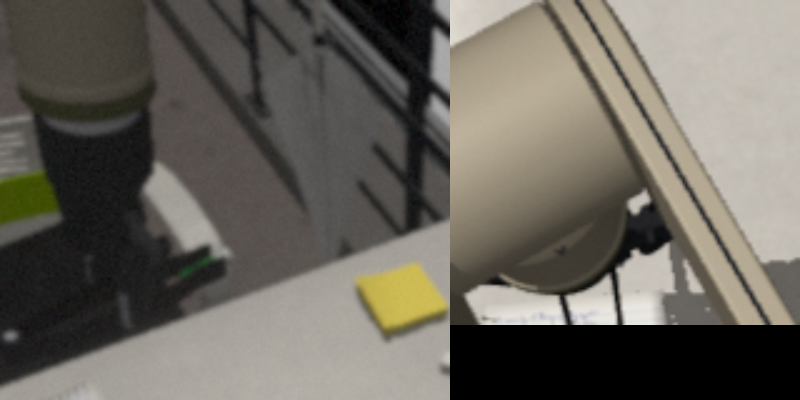

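The green battery is in the jaws at (200,265), with its top at z≈180 mm, about 165 mm above where it lay. The grip is steady, so I'm handing in.

```bash
python3 -c "
from bench import r
print(r.hand_in())"
```

```text
the job is handed in; nothing more can be done
None
```

The tongs are holding the battery about 16 cm above the desk, steady at 26 N; the gripper held only the tongs' finger pads, I moved none of the other items, and I handed the job in at about 11.5 s.

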